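# Show the ornaments in the pedal-lift case

## Robot

A 6-joint arm with a two-finger parallel gripper is mounted at the origin on the work surface. World frame = base frame: x ahead of the robot, y to its left, z up, the work surface at z = 0. Lengths are in m, angles in degrees, forces in N, time in s.
With the tool pointing down it reaches from about 0.35 to 0.925 m from the base axis. Payload 6.4 kg.
Tool frame: the origin (TCP) lies between the finger pads; the fingertips stand 17 mm ahead of it and the grasp point (between the pads) lies 2 mm behind it (env.finger_overhang is the z of the fingertips in the tool frame, in m); z points along the fingers, y is the direction in which the jaws open and shut (so a half turn about z gives the same grasp; the last joint's range is limited). The gripper opens to 94 mm and grips with 3 to 60 N. Pads are 16 mm wide; open, the fingers measure 119 mm over their backs; the gripper's body (75 mm by 177 mm) begins 78 mm behind the grasp point.
Start: joints at [64.739, 14.043, 89.255, -0, 76.702, -9.975], TCP at [0.171, 0.627, 0.197] pointing down, gripper open.
Joint ranges: [-179.41, 179.41], [-58.25, 129.5], [7.25, 145.43], [-54.29, 234.29], [11.92, 165.04], [-157.13, 157.13]. Speed limits (degrees/s): [147.25, 147.25, 180, 180, 180, 180].

## Interface

Orientations are given as [roll, pitch, yaw] about the fixed x, y, z axes, in that order (R = Rz(yaw) Ry(pitch) Rx(roll)).
In Python, from workcell import readout, cams, env gives the robot as it stands.
- The arm moves only by the tool apply_moves, never from a script. Its argument "targets" is a list of rows, each an object of numbers: "x", "y", "z": the shift along the tool's x, y, z in mm; "ax", "ay", "az": the turn, a rotation vector about the tool's x, y, z in degrees. A call has exactly 5 rows; each row shifts and turns the commanded pose from where the row before left it, along the tool's axes as they then stand; what a row does not reach is not made up. A row lasts 1/8 s, in which the tool goes at most 62.5 mm and 10.7 degrees, less where a joint would pass 70% of its speed; a pose out of reach is approached as far as the arm can. A call with a gripper value outside its range is refused whole. "hand" is the gripper's target within -1 to 1 (fully open at 1, half-way at 0, shut at -1), set as the call begins (left out, the last holds). The fingers move at their own pace and stop on an object; the grip force is fixed at half the most. Time passes only in rows, so rows that do not move let the fingers close, or fill a call up. It gives the time, the measured TCP pose, the force and the opening at its end, in the units of the state.
- readout.get_state(): the state, without advancing time (a new reading comes with each control period).
- cams.camera(name): name is "scene" or "top"; returns a dict with "frame" (400x640x3 uint8, red, green, blue), "vfov" (degrees; the focal length in pixels is half the picture's height over the tangent of half this angle, whatever the lens; pixels are square), "cx", "cy" (the principal point, pixels), "eye" and "orientation" of the camera in the world. Camera axes: x right, y up, looking along -z (the intrinsics and any distortion apply to the point x, -y, -z); pixel columns grow to the right and rows downward; lengths in m; the calibration is good to about 2 mm. A picture is of the moment at which its call begins. There is no depth.
- env.sign_off(): hands the job in, once; it reports no verdict.
The state is a dict: "time": time; "joint_pos": joint angles; "joint_velocities": joint speeds; "tau": joint torques, N m; "position": TCP position; "orientation": TCP orientation; "force": force on the tool from outside, world axes, zero at the start; "moment": the same for the moment, N m; "gripper_width": opening from 0.0 (shut) to 1.0 (fully open).
Only numpy, scipy, OpenCV 4.12 (cv2) and the standard library are available. Lean on these libraries where they do the work, as an engineer would, in place of code of your own. Each camera call takes 0.05 s, during which the arm holds its last target. There are 200 camera calls.

## Task

A customer wants to see into the green display case: press down its front pedal until the lid stands fully open, keep it open for a good second, then ease the pedal back up slowly (taking about two seconds) so that the lid closes without slamming, and move the hand clear. Leave the blue case shut and do not disturb the snow globe.

Things in the scene. Friction and masses are not known exactly. Their poses are not given: they have to be found in the camera images.
- green_pad (a point): Top centre of the green tread (50 mm in x, 80 mm in y) on the green case's pedal, 60 mm above the counter when up, 80 mm in front of the case's front wall, 100 mm from the pedal's hinge. x points to the case, z up out of the tread. Pressed, it sinks 30 mm (and shifts 4 mm towards the case) to a hard stop. Takes 4 to 6 N at first, 6 to 9 N at the stop; springs back up if let go.
- green_lid (a joint): Opening of the green case's lid, rad: 0 shut, 1.05 fully open, in proportion to the pedal's turn (0 to 0.30 rad). Flat green lid, 146 by 186 mm, gold snowflake, hinged on the case's far rim: its near edge rises and swings away from the pedal. It slams if the pedal is let go. The case: fixed green box, 140 mm deep (x), 180 mm wide (y), 92 mm high.
- blue_lid (a joint): Opening of the blue case's lid, rad, 0 shut. A fixed case of the same make and size with blue body, lid and pedal tread, on the other side of the snow globe: not to be opened.
- globe_center (a point): Centre, half-way up, of a loose, fragile snow globe standing on the counter between the two cases: dark wooden foot 72 mm wide, clear ball 68 mm wide with a small green tree in it, 88 mm high in all.
Things that resemble listed ones, but are neither listed nor needed, are in the scene too. What is meant by the part that bears globe_center is not pink or purple, and is the larger of those in its own colour.

How it is judged:
By the outcome, as a careful person would: the job done as asked, in the order asked, and still so for the second after the job is handed in, with the robot touching nothing.
It also fails if it takes over 35 s, if anything falls off the work surface, if the arm or the gripper's body presses on something with over 40 N, if the wrist force passes 120 N, or if a joint passes its speed limit or range.

## Working session

There is one attempt and no reset: what is moved stays moved. The work goes in short steps, Python scripts to look and compute and a tool call to move; the robot and the scene stay as the last step left them, time stands still between calls to the robot, and variables do not carry over. Pictures are saved under pics/ and viewed, about 8 in all and at most 12, crops included, and the job is handed in when it is done.

Besides the shell and the picture viewer there is one more tool, called after ">>>" by a JSON object that holds its "name" and its "arguments". apply_moves: Moves the arm, as the interface text tells. Its arguments: {"type":"object","properties":{"targets":{"type":"array","items":{"type":"object","properties":{"x":{"type":"number"},"y":{"type":"number"},"z":{"type":"number"},"ax":{"type":"number"},"ay":{"type":"number"},"az":{"type":"number"}}}},"hand":{"type":"number"}},"required":["targets"]}

```bash
mkdir -p pics; ls
python3 - <<'E'
from workcell import readout,cams,env
import cv2,numpy as np
for n in("scene","top"):
    c=cams.camera(n); cv2.imwrite(f"pics/{n}0.png",c["frame"][:,:,::-1]); np.save(f"pics/{n}0.npy",c,allow_pickle=True)
    print({k:v for k,v in c.items() if k!="frame"})
print(readout.get_state(),env.finger_overhang)
E
```

```text
pics
{'vfov': 48.581758212721624, 'cx': 324.45399691345386, 'cy': 207.0163454520364, 'eye': array([ 1.08779075, -0.1791567 ,  0.85724272]), 'orientation': array([33.65348256,  0.4293429 , 71.67138693])}
{'vfov': 45.80291698003801, 'cx': 323.7911313675453, 'cy': 199.24175148709293, 'eye': array([ 0.49332521, -0.03721717,  1.09935227]), 'orientation': array([  6.11124026,   1.23060243, -91.29437532])}
{'time': 0.1, 'joint_pos': array([ 6.47384840e+01,  1.40787778e+01,  8.93161125e+01,  2.01926447e-04,
        7.67015864e+01, -9.97453388e+00]), 'joint_velocities': array([ 0.03255782, -0.04359445, -0.15563017, -0.03221714, -0.00518629,
       -0.00294281]), 'tau': array([ 7.87378140e-04, -4.16911089e+01, -3.15527487e+01,  6.86374982e-02,
        3.09436291e-02, -7.68929181e-05]), 'position': array([0.17112683, 0.62650856, 0.19598754]), 'orientation': array([-1.79905016e+02, -1.69042149e-02,  1.64712957e+02]), 'force': array([ 0.36861145,  0.98840505, -0.41251165]), 'moment': array([-0.00808106, -0.02540146, -0.02454299]), 'gripper_width': 0.99934064463628} 0.017
```

View pics/scene0.png

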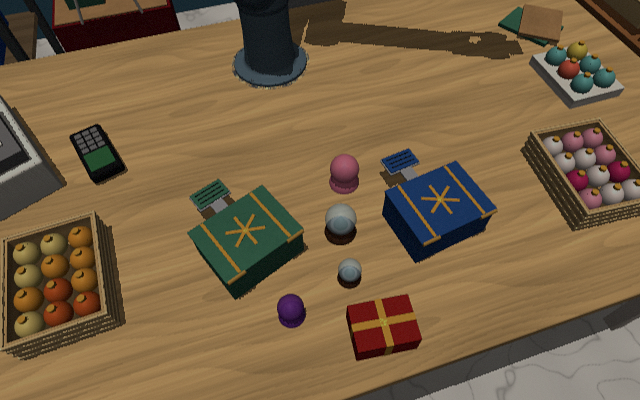

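View pics/top0.png

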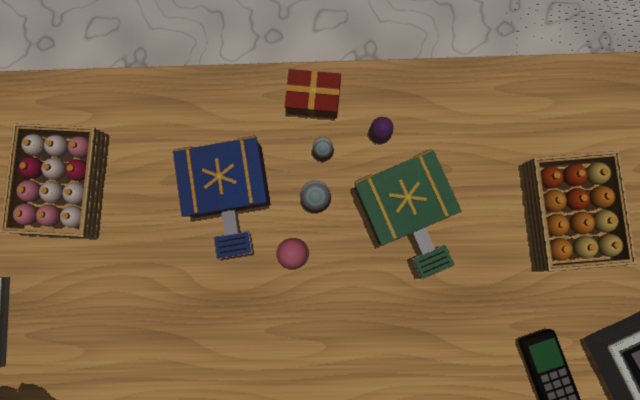

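The scene picture shows the green tread at (210,195), the green case at (245,238) and the big clear globe at (340,222). The small clear globe is at (349,272), the pink one at (344,172), the purple one at (291,310) and the blue tread at (400,160). In the top view the green tread is at (432,262), the blue tread at (233,245) and the big globe at (315,197). The choice is the tread attached to the green case. Lookalikes are the blue tread and the green terminal screen at top (541,352). Next I'll measure it.

```bash
cat > h.py <<'E'
import numpy as np,cv2
from scipy.spatial.transform import Rotation as Ro
def ray(c,p):
    f=200/np.tan(np.radians(c["vfov"]/2)); p=np.atleast_2d(p).astype(float)
    d=np.c_[(p[:,0]-c["cx"])/f,-(p[:,1]-c["cy"])/f,-np.ones(len(p))]
    return d@Ro.from_euler("xyz",c["orientation"],degrees=True).as_matrix().T
def onz(c,p,z):
    d=ray(c,p); return c["eye"]+d*((z-c["eye"][2])/d[:,2])[:,None]
def green(im):
    h=cv2.cvtColor(im,cv2.COLOR_RGB2HSV); return cv2.inRange(h,(65,90,25),(92,255,255))
def comps(m,mn=60):
    m=cv2.morphologyEx(m,cv2.MORPH_CLOSE,np.ones((3,3)))
    return [k for k in cv2.findContours(m,cv2.RETR_EXTERNAL,cv2.CHAIN_APPROX_NONE)[0] if cv2.contourArea(k)>mn]
E
python3 - <<'E'
from h import *
np.set_printoptions(precision=4,suppress=True)
for n in("scene","top"):
    c=np.load(f"pics/{n}0.npy",allow_pickle=True).item()
    for k in comps(green(c["frame"])):
        r=cv2.minAreaRect(k); b=cv2.boxPoints(r)
        z=.06 if cv2.contourArea(k)<1500 else .095
        w=onz(c,b,z)
        print(n,cv2.contourArea(k),np.round(r[0]),"ctr",onz(c,[r[0]],z)[0],"corners",w[:,:2].tolist() if 0 else np.round(w[:,:2],3).tolist(),"sides",np.linalg.norm(np.diff(w,axis=0),axis=1))
    g={"scene":(340,215),"top":(315,196)}[n]; print("globe",onz(c,[g],.054))
c=np.load("pics/top0.npy",allow_pickle=True).item()
a=c["frame"][130:290,340:480]; b=np.load("pics/scene0.npy",allow_pickle=True).item()["frame"][170:300,180:320]
cv2.imwrite("pics/crop1.png",np.hstack([cv2.resize(a,(400,457)),cv2.resize(b,(400,457))])[:,:,::-1])
E
```

```text
scene 5511.0 [247. 240.] ctr [ 0.6286 -0.1942  0.095 ] corners [[0.576, -0.307], [0.492, -0.135], [0.68, -0.084], [0.744, -0.244]] sides [0.1913 0.1945 0.1724]
scene 647.0 [277. 210.] ctr [ 0.556  -0.1177  0.06  ] corners [[0.491, -0.159], [0.475, -0.134], [0.617, -0.079], [0.631, -0.102]] sides [0.029  0.1522 0.0268]
scene 499.5 [209. 194.] ctr [ 0.4671 -0.2482  0.06  ] corners [[0.459, -0.29], [0.43, -0.217], [0.475, -0.207], [0.502, -0.278]] sides [0.0783 0.0457 0.0765]
scene 468.0 [ 99. 158.] ctr [ 0.2815 -0.4757  0.06  ] corners [[0.261, -0.513], [0.24, -0.455], [0.302, -0.439], [0.321, -0.495]] sides [0.0616 0.0639 0.0598]
scene 854.5 [594.  78.] ctr [0.4183 0.7927 0.06  ] corners [[0.431, 0.706], [0.321, 0.833], [0.405, 0.883], [0.507, 0.756]] sides [0.1683 0.0976 0.1627]
scene 231.0 [556.  56.] ctr [0.3078 0.7504 0.06  ] corners [[0.301, 0.714], [0.261, 0.787], [0.315, 0.787], [0.353, 0.716]] sides [0.0834 0.054  0.0809]
scene 303.5 [513.  18.] ctr [0.1166 0.7314 0.06  ] corners [[0.132, 0.672], [0.041, 0.763], [0.1, 0.793], [0.187, 0.702]] sides [0.1289 0.0664 0.1256]
scene 108.5 [90.  3.] ctr [-0.3829 -0.4733  0.06  ] corners [[-0.414, -0.512], [-0.387, -0.434], [-0.353, -0.435], [-0.379, -0.513]] sides [0.0827 0.034  0.0816]
globe [[0.6085 0.0085 0.054 ]]
top 681.5 [547. 355.] ctr [ 0.2617 -0.4804  0.06  ] corners [[0.28, -0.444], [0.3, -0.499], [0.243, -0.517], [0.224, -0.462]] sides [0.0582 0.0598 0.0578]
top 281.5 [376. 217.] ctr [ 0.564  -0.1321  0.06  ] corners [[0.614, -0.099], [0.624, -0.121], [0.514, -0.165], [0.505, -0.143]] sides [0.0246 0.1178 0.0243]
top 231.0 [446. 193.] ctr [ 0.6118 -0.2858  0.06  ] corners [[0.65, -0.258], [0.659, -0.279], [0.574, -0.314], [0.565, -0.293]] sides [0.0233 0.0919 0.0231]
top 2592.5 [408. 197.] ctr [ 0.6018 -0.1968  0.095 ] corners [[0.647, -0.121], [0.689, -0.221], [0.558, -0.272], [0.517, -0.173]] sides [0.1088 0.1406 0.1072]
globe [[0.6135 0.0021 0.054 ]]
```

View pics/crop1.png

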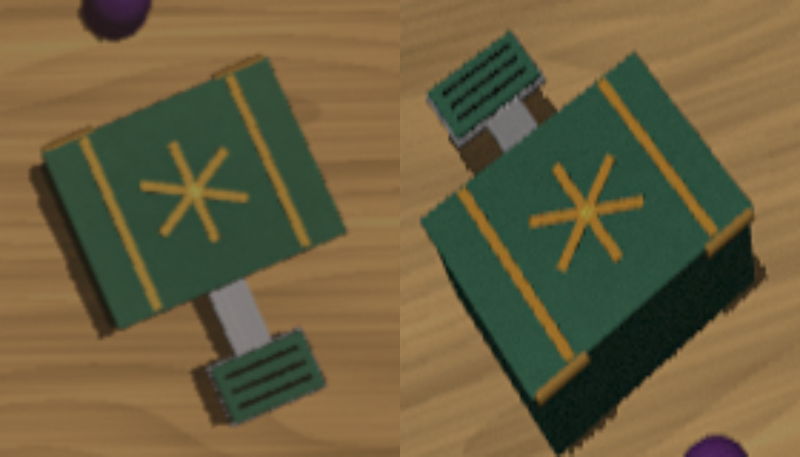

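The crop confirms that the green tread with dark grooves belongs to the green case with the gold snowflake. Its centre is at about top (433,262) and scene (210,194.5). Next come the exact points and the axis.

Run:
```python
from h import *
np.set_printoptions(precision=4,suppress=True)
t=np.load("pics/top0.npy",allow_pickle=True).item(); s=np.load("pics/scene0.npy",allow_pickle=True).item()
f=lambda L:np.array(L)/2.857+[340,130]
tr=f([(207,367),(303,332),(325,383),(235,423)]); lid=f([(43,155),(265,58),(345,232),(118,330)])
g=lambda L:np.array(L)/[2.857,3.515]+[180,170]-[400/2.857,0]
trs=g([(428,97),(510,32),(543,78),(458,137)]); lids=g([(420,220),(633,55),(755,210),(540,403)])
def tri(p,q):
    d1=ray(t,p)[0];d2=ray(s,q)[0];A=np.c_[d1,-d2];x=np.linalg.lstsq(A,s["eye"]-t["eye"],rcond=None)[0]
    a=t["eye"]+d1*x[0];b=s["eye"]+d2*x[1];return (a+b)/2,np.linalg.norm(a-b)
for n,c,p,z in(("tread top",t,tr,.06),("tread sc",s,trs,.06),("lid top",t,lid,.095),("lid sc",s,lids,.095)):
    w=onz(c,p,z); e=np.roll(w,-1,0)-w
    print(n,"ctr",w.mean(0),"sides",np.linalg.norm(e,axis=1),"ang",np.degrees(np.arctan2(e[:,1],e[:,0])))
print(tri(tr.mean(0),trs.mean(0)),tri(lid.mean(0),lids.mean(0)), tri((315,196),(340,215)))
```

```text
tread top ctr [ 0.4632 -0.2523  0.06  ] sides [0.0779 0.0415 0.0748 0.0466] ang [ -71.4467 -159.3045  112.3591   24.4469]
tread sc ctr [ 0.4692 -0.2473  0.06  ] sides [0.0759 0.0476 0.0739 0.041 ] ang [ 113.563    21.5097  -71.5271 -155.5989]
lid top ctr [ 0.6005 -0.1961  0.095 ] sides [0.1824 0.1426 0.1834 0.1412] ang [ -67.684  -158.2821  111.8827   21.3243]
lid sc ctr [ 0.6098 -0.1917  0.095 ] sides [0.1813 0.1447 0.1803 0.1484] ang [ 111.2292   22.2333  -67.5897 -157.3611]
(array([ 0.4634, -0.251 ,  0.0531]), np.float64(0.005511663094774246)) (array([ 0.6022, -0.1964,  0.078 ]), np.float64(0.004747210258090257)) (array([0.6132, 0.0041, 0.0627]), np.float64(0.004854090174958646))
```

Both views agree to within about 8 mm, so I take the tread centre as (0.466, -0.250, 0.060) with yaw 22°. The check holds: lid to tread is 150 mm at 22°. Now the rows for the approach with closed fingers.

```bash
cat > plan.py <<'E'
import sys,json,numpy as np
from scipy.spatial.transform import Rotation as Ro
from workcell import readout
def plan(way,yaw,n):
    s=readout.get_state(); p=np.array(s["position"]); R=Ro.from_euler("xyz",s["orientation"],degrees=True)
    G=Ro.from_euler("xyz",[180,0,yaw],degrees=True); W=np.vstack([p]+way)
    L=np.r_[0,np.cumsum(np.linalg.norm(np.diff(W,axis=0),axis=1))]; u=np.linspace(0,L[-1],n+1)[1:]
    rows=[]
    for i,ui in enumerate(u):
        q=np.array([np.interp(ui,L,W[:,j]) for j in range(3)])
        d=np.round(R.inv().apply(q-p)*1000)
        v=(R.inv()*G).as_rotvec(degrees=True)
        if v[2]<-90 : v=v*(1-360/np.linalg.norm(v))
        a=np.round(v/(n-i),1)
        rows.append(dict(zip(("x","y","z","ax","ay","az"),[*map(float,d),*map(float,a)])))
        p=p+R.apply(d/1000); R=R*Ro.from_rotvec(a,degrees=True)
    for i in range(0,n,5): print(json.dumps(rows[i:i+5]))
    print(p,R.as_euler("xyz",degrees=True))
E
python3 -c "
from plan import plan
plan([[.40,.27,.2],[.45,0,.2],[.466,-.25,.13]],22,20)"
```

```text
[{"x": -36.0, "y": -32.0, "z": -0.0, "ax": -0.0, "ay": 0.0, "az": 7.1}, {"x": -39.0, "y": -28.0, "z": -1.0, "ax": -0.0, "ay": 0.0, "az": 7.1}, {"x": -42.0, "y": -22.0, "z": -0.0, "ax": -0.0, "ay": 0.0, "az": 7.1}, {"x": -45.0, "y": -17.0, "z": -1.0, "ax": -0.0, "ay": 0.0, "az": 7.1}, {"x": -47.0, "y": -11.0, "z": -0.0, "ax": -0.0, "ay": 0.0, "az": 7.1}]
[{"x": -47.0, "y": -6.0, "z": -0.0, "ax": -0.0, "ay": 0.0, "az": 7.1}, {"x": -48.0, "y": 1.0, "z": -1.0, "ax": -0.0, "ay": 0.0, "az": 7.2}, {"x": -48.0, "y": 6.0, "z": -0.0, "ax": -0.0, "ay": 0.0, "az": 7.1}, {"x": -46.0, "y": 10.0, "z": -1.0, "ax": -0.0, "ay": 0.0, "az": 7.2}, {"x": -48.0, "y": -0.0, "z": 0.0, "ax": 0.0, "ay": 0.0, "az": 7.1}]
[{"x": -48.0, "y": 5.0, "z": 1.0, "ax": 0.0, "ay": 0.0, "az": 7.2}, {"x": -46.0, "y": 12.0, "z": -0.0, "ax": 0.0, "ay": 0.0, "az": 7.1}, {"x": -45.0, "y": 18.0, "z": -0.0, "ax": 0.0, "ay": 0.0, "az": 7.2}, {"x": -42.0, "y": 22.0, "z": -0.0, "ax": 0.0, "ay": 0.0, "az": 7.1}, {"x": -39.0, "y": 26.0, "z": 5.0, "ax": 0.0, "ay": 0.0, "az": 7.2}]
[{"x": -38.0, "y": 27.0, "z": 13.0, "ax": 0.0, "ay": 0.0, "az": 7.1}, {"x": -33.0, "y": 31.0, "z": 13.0, "ax": 0.0, "ay": 0.0, "az": 7.2}, {"x": -30.0, "y": 36.0, "z": 13.0, "ax": 0.0, "ay": 0.0, "az": 7.1}, {"x": -25.0, "y": 39.0, "z": 13.0, "ax": 0.0, "ay": 0.0, "az": 7.2}, {"x": -20.0, "y": 41.0, "z": 13.0, "ax": 0.1, "ay": 0.1, "az": 7.1}]
[ 0.46550184 -0.24987591  0.13010829] [-1.79959381e+02 -2.25500068e-02  2.20129474e+01]
```

>>> {"name": "apply_moves", "arguments": {"hand": -1, "targets": [{"x": -36, "y": -32, "z": 0, "az": 7.1}, {"x": -39, "y": -28, "z": -1, "az": 7.1}, {"x": -42, "y": -22, "z": 0, "az": 7.1}, {"x": -45, "y": -17, "z": -1, "az": 7.1}, {"x": -47, "y": -11, "z": 0, "az": 7.1}]}}

```text
invalid input
```

>>> {"name": "apply_moves", "arguments": {"targets": [{"x": -47, "y": -6, "z": 0, "az": 7.1}, {"x": -48, "y": 1, "z": -1, "az": 7.2}, {"x": -48, "y": 6, "z": 0, "az": 7.1}, {"x": -46, "y": 10, "z": -1, "az": 7.2}, {"x": -48, "y": 0, "z": 0, "az": 7.1}]}}

```text
invalid input
```

>>> {"name": "apply_moves", "arguments": {"targets": [{"x": -48, "y": 5, "z": 1, "az": 7.2}, {"x": -46, "y": 12, "z": 0, "az": 7.1}, {"x": -45, "y": 18, "z": 0, "az": 7.2}, {"x": -42, "y": 22, "z": 0, "az": 7.1}, {"x": -39, "y": 26, "z": 5, "az": 7.2}]}}

```text
invalid input
```

>>> {"name": "apply_moves", "arguments": {"targets": [{"x": -38, "y": 27, "z": 13, "az": 7.1}, {"x": -33, "y": 31, "z": 13, "az": 7.2}, {"x": -30, "y": 36, "z": 13, "az": 7.1}, {"x": -25, "y": 39, "z": 13, "az": 7.2}, {"x": -20, "y": 41, "z": 13, "az": 7.1}]}}

```text
invalid input
```

Run:
```python
from workcell import readout,cams
import cv2,numpy as np
a=cams.camera("scene")["frame"][120:300,150:330]; b=cams.camera("top")["frame"][130:310,340:520]
cv2.imwrite("pics/near.png",np.hstack([cv2.resize(x,(400,400)) for x in(a,b)])[:,:,::-1])
s=readout.get_state(); print(s["position"],s["orientation"],s["force"],s["time"],s["gripper_width"])
```

```text
[0.17120615 0.62667906 0.1963067 ] [-1.79936662e+02 -1.21642055e-02  1.64714043e+02] [-0.1932472   0.10685402 -0.25178201] 0.2 1.002024438203757
```

View pics/near.png

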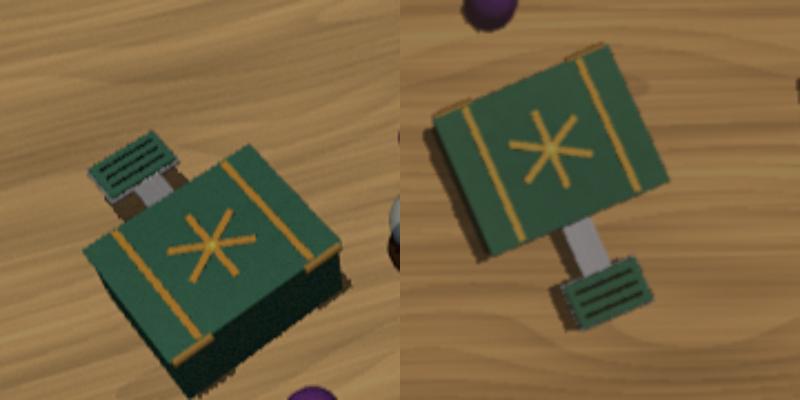

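The moves were refused as invalid, so the arm stands still and the picture shows only the untouched case. Rows probably need all six keys.

>>> {"name": "apply_moves", "arguments": {"hand": -1, "targets": [{"x": -36, "y": -32, "z": 0, "ax": 0, "ay": 0, "az": 7.1}, {"x": -39, "y": -28, "z": -1, "ax": 0, "ay": 0, "az": 7.1}, {"x": -42, "y": -22, "z": 0, "ax": 0, "ay": 0, "az": 7.1}, {"x": -45, "y": -17, "z": -1, "ax": 0, "ay": 0, "az": 7.1}, {"x": -47, "y": -11, "z": 0, "ax": 0, "ay": 0, "az": 7.1}]}}

```text
time: 0.82
position: [0.3017, 0.4238, 0.1989]
orientation: [180.0, 0.0, 129.0]
force: [-0.1, -0.1, 0.5]
gripper_width: 0.506
```

>>> {"name": "apply_moves", "arguments": {"targets": [{"x": -47, "y": -6, "z": 0, "ax": 0, "ay": 0, "az": 7.1}, {"x": -48, "y": 1, "z": -1, "ax": 0, "ay": 0, "az": 7.2}, {"x": -48, "y": 6, "z": 0, "ax": 0, "ay": 0, "az": 7.1}, {"x": -46, "y": 10, "z": -1, "ax": 0, "ay": 0, "az": 7.2}, {"x": -48, "y": 0, "z": 0, "ax": 0, "ay": 0, "az": 7.1}]}}

```text
time: 1.45
position: [0.4115, 0.2145, 0.2011]
orientation: [180.0, 0.0, 93.3]
force: [0.4, 1.0, -0.1]
gripper_width: 0.008
```

>>> {"name": "apply_moves", "arguments": {"targets": [{"x": -48, "y": 5, "z": 1, "ax": 0, "ay": 0, "az": 7.2}, {"x": -46, "y": 12, "z": 0, "ax": 0, "ay": 0, "az": 7.1}, {"x": -45, "y": 18, "z": 0, "ax": 0, "ay": 0, "az": 7.2}, {"x": -42, "y": 22, "z": 0, "ax": 0, "ay": 0, "az": 7.1}, {"x": -39, "y": 26, "z": 5, "ax": 0, "ay": 0, "az": 7.2}]}}

```text
time: 2.08
position: [0.4522, -0.0206, 0.1953]
orientation: [179.9, -0.0, 57.5]
force: [0.1, -0.4, 0.7]
gripper_width: 0.006
```

>>> {"name": "apply_moves", "arguments": {"targets": [{"x": -38, "y": 27, "z": 13, "ax": 0, "ay": 0, "az": 7.1}, {"x": -33, "y": 31, "z": 13, "ax": 0, "ay": 0, "az": 7.2}, {"x": -30, "y": 36, "z": 13, "ax": 0, "ay": 0, "az": 7.1}, {"x": -25, "y": 39, "z": 13, "ax": 0, "ay": 0, "az": 7.2}, {"x": -20, "y": 41, "z": 13, "ax": 0, "ay": 0, "az": 7.1}]}}

```text
time: 2.7
position: [0.4657, -0.2508, 0.1295]
orientation: [180.0, -0.0, 21.8]
force: [0.4, -0.5, 0.0]
gripper_width: 0.004
```

Run:
```python
from workcell import readout,cams
import cv2,numpy as np
a=cams.camera("scene")["frame"][120:300,150:330]; b=cams.camera("top")["frame"][130:310,340:520]
cv2.imwrite("pics/near2.png",np.hstack([cv2.resize(x,(400,400)) for x in(a,b)])[:,:,::-1])
s=readout.get_state(); print(s["position"],s["orientation"],s["force"],s["time"],s["gripper_width"])
```

```text
[ 0.46489725 -0.25210748  0.12851772] [-1.79915784e+02  8.15229964e-02  2.17132753e+01] [-0.12745923 -0.25288514  0.06285757] 2.8 0.00335773251143477
```

View pics/near2.png

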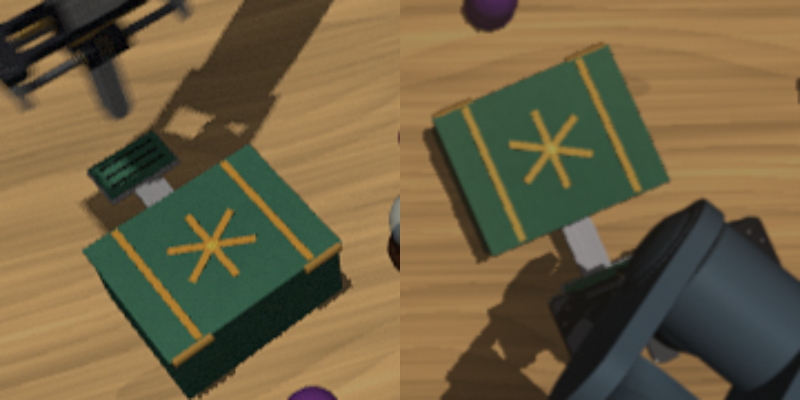

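The closed fingertip shows at scene (203,170), above and behind the tread in this view. I'll compare it with the TCP to check the scene calibration.

Run:
```python
from h import *
s=np.load("pics/scene0.npy",allow_pickle=True).item()
print(onz(s,[(203,169.5)],.1115), onz(s,[(150+133/2.222,120+166/2.222)],.06))
```

```text
[[ 0.43954736 -0.24514708  0.1115    ]] [[ 0.47033387 -0.24738468  0.06      ]]
```

>>> {"name": "apply_moves", "arguments": {"targets": [{"x": 0, "y": 0, "z": 12, "ax": 0, "ay": 0, "az": 0}, {"x": 0, "y": 0, "z": 12, "ax": 0, "ay": 0, "az": 0}, {"x": 0, "y": 0, "z": 12, "ax": 0, "ay": 0, "az": 0}, {"x": 0, "y": 0, "z": 5, "ax": 0, "ay": 0, "az": 0}, {"x": 0, "y": 0, "z": 0, "ax": 0, "ay": 0, "az": 0}]}}

```text
time: 3.42
position: [0.4657, -0.2488, 0.0885]
orientation: [-180.0, 0.0, 22.0]
force: [-0.4, -0.7, 0.4]
gripper_width: 0.001
```

Run:
```python
from workcell import readout,cams
import cv2,numpy as np
a=cams.camera("scene")["frame"][140:240,165:265]
cv2.imwrite("pics/near3.png",cv2.resize(a,(600,600),interpolation=cv2.INTER_CUBIC)[:,:,::-1])
s=readout.get_state(); print(s["position"],s["force"],s["time"])
```

```text
[ 0.46592426 -0.24911698  0.08900699] [0.17890829 0.40854162 0.03291024] 3.475
```

View pics/near3.png

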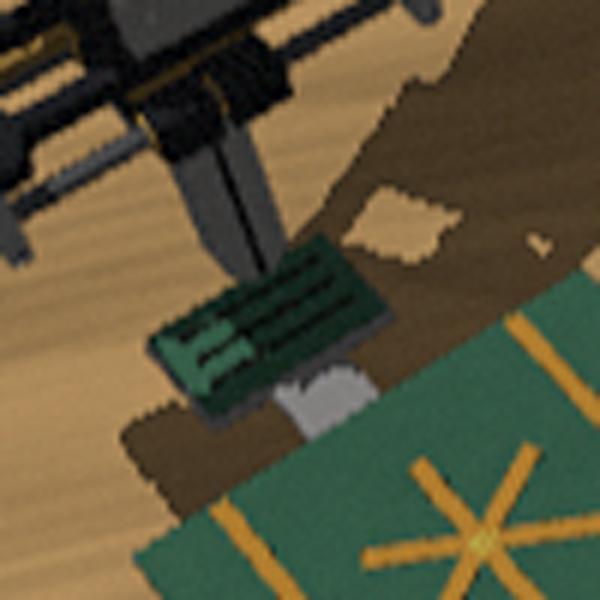

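The tip at (208,186), 12 mm up, will land about 10 mm short of the tread's centre (210,195), towards its outer edge. I'll shift 8 mm towards the case and descend to contact.

>>> {"name": "apply_moves", "arguments": {"targets": [{"x": 4, "y": 0, "z": 0, "ax": 0, "ay": 0, "az": 0}, {"x": 4, "y": 0, "z": 2, "ax": 0, "ay": 0, "az": 0}, {"x": 0, "y": 0, "z": 4, "ax": 0, "ay": 0, "az": 0}, {"x": 0, "y": 0, "z": 4, "ax": 0, "ay": 0, "az": 0}, {"x": 0, "y": 0, "z": 3, "ax": 0, "ay": 0, "az": 0}]}}

```text
time: 4.1
position: [0.473, -0.2461, 0.0755]
orientation: [-180.0, 0.0, 22.0]
force: [-0.4, -0.6, 0.7]
gripper_width: 0.003
```

>>> {"name": "apply_moves", "arguments": {"targets": [{"x": 0.4, "y": 0, "z": 3, "ax": 0, "ay": 0, "az": 0}, {"x": 0.4, "y": 0, "z": 3, "ax": 0, "ay": 0, "az": 0}, {"x": 0.4, "y": 0, "z": 3, "ax": 0, "ay": 0, "az": 0}, {"x": 0.4, "y": 0, "z": 3, "ax": 0, "ay": 0, "az": 0}, {"x": 0.4, "y": 0, "z": 3, "ax": 0, "ay": 0, "az": 0}]}}

```text
time: 4.72
position: [0.4751, -0.2455, 0.0608]
orientation: [180.0, -0.0, 22.0]
force: [0.1, -0.6, -0.9]
gripper_width: 0.006
```

No contact force with the tip at z = 0.044, so I'll look before going further.

Run:
```python
from workcell import readout,cams
import cv2,numpy as np
a=cams.camera("scene")["frame"][140:240,165:265]
cv2.imwrite("pics/near4.png",cv2.resize(a,(600,600),interpolation=cv2.INTER_CUBIC)[:,:,::-1])
s=readout.get_state(); print(s["position"],s["force"],s["moment"],s["time"])
```

```text
[ 0.47487687 -0.24529546  0.06034311] [-0.73520713  0.73366597 -1.03228233] [-0.07166534  0.16508658  0.00728797] 4.775
```

View pics/near4.png

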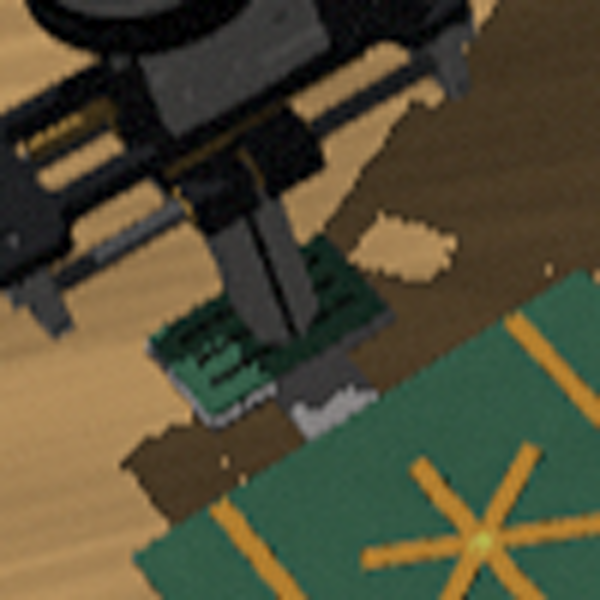

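Run:
```python
from h import *
s=np.load("pics/scene0.npy",allow_pickle=True).item()
for z in(.0433,.06,.065): print(z,onz(s,[(213,197.0),(208.3,186)],z))
```

```text
0.0433 [[ 0.46593134 -0.24323144  0.0433    ]
 [ 0.43203551 -0.24784842  0.0433    ]]
0.06 [[ 0.47869029 -0.24191679  0.06      ]
 [ 0.44548992 -0.24643904  0.06      ]]
0.065 [[ 0.48251033 -0.24152318  0.065     ]
 [ 0.44951818 -0.24601707  0.065     ]]
```

The tip really sits at about the tread's top, near its centre. It appears level with the TCP rather than 17 mm below it. I'll press on gently, watching the force.

>>> {"name": "apply_moves", "arguments": {"targets": [{"x": 0, "y": 0, "z": 2, "ax": 0, "ay": 0, "az": 0}, {"x": 0, "y": 0, "z": 2, "ax": 0, "ay": 0, "az": 0}, {"x": 0, "y": 0, "z": 2, "ax": 0, "ay": 0, "az": 0}, {"x": 0, "y": 0, "z": 2, "ax": 0, "ay": 0, "az": 0}, {"x": 0, "y": 0, "z": 2, "ax": 0, "ay": 0, "az": 0}]}}

```text
time: 5.4
position: [0.4751, -0.2456, 0.0513]
orientation: [-180.0, 0.0, 22.0]
force: [-1.8, 2.3, 6.0]
gripper_width: 0.003
```

>>> {"name": "apply_moves", "arguments": {"targets": [{"x": 0, "y": 0, "z": 2, "ax": 0, "ay": 0, "az": 0}, {"x": 0, "y": 0, "z": 2, "ax": 0, "ay": 0, "az": 0}, {"x": 0, "y": 0, "z": 2, "ax": 0, "ay": 0, "az": 0}, {"x": 0, "y": 0, "z": 2, "ax": 0, "ay": 0, "az": 0}, {"x": 0, "y": 0, "z": 2, "ax": 0, "ay": 0, "az": 0}]}}

```text
time: 6.02
position: [0.4749, -0.2457, 0.0418]
orientation: [-180.0, 0.1, 22.0]
force: [-3.3, 1.1, 7.2]
gripper_width: 0.006
```

>>> {"name": "apply_moves", "arguments": {"targets": [{"x": 0, "y": 0, "z": 2, "ax": 0, "ay": 0, "az": 0}, {"x": 0, "y": 0, "z": 2, "ax": 0, "ay": 0, "az": 0}, {"x": 0, "y": 0, "z": 2, "ax": 0, "ay": 0, "az": 0}, {"x": 0, "y": 0, "z": 1, "ax": 0, "ay": 0, "az": 0}, {"x": 0, "y": 0, "z": 1, "ax": 0, "ay": 0, "az": 0}]}}

```text
time: 6.65
position: [0.4753, -0.2456, 0.034]
orientation: [-180.0, -0.0, 22.0]
force: [-2.0, 2.1, 7.7]
gripper_width: 0.003
```

>>> {"name": "apply_moves", "arguments": {"targets": [{"x": 0, "y": 0, "z": 1, "ax": 0, "ay": 0, "az": 0}, {"x": 0, "y": 0, "z": 1, "ax": 0, "ay": 0, "az": 0}, {"x": 0, "y": 0, "z": 1, "ax": 0, "ay": 0, "az": 0}, {"x": 0, "y": 0, "z": 1, "ax": 0, "ay": 0, "az": 0}, {"x": 0, "y": 0, "z": 1, "ax": 0, "ay": 0, "az": 0}]}}

```text
time: 7.28
position: [0.4759, -0.2455, 0.0292]
orientation: [180.0, -0.1, 22.0]
force: [-0.7, 3.8, 8.4]
gripper_width: 0.002
```

Run:
```python
from workcell import readout,cams
import cv2,numpy as np
a=cams.camera("scene")["frame"][100:320,150:400]
cv2.imwrite("pics/open1.png",cv2.resize(a,(680,600),interpolation=cv2.INTER_CUBIC)[:,:,::-1])
s=readout.get_state(); print(s["position"],s["force"],s["time"])
```

```text
[ 0.47587793 -0.24544415  0.02905767] [-0.73384793  2.92431942  7.89926132] 7.325
```

View pics/open1.png

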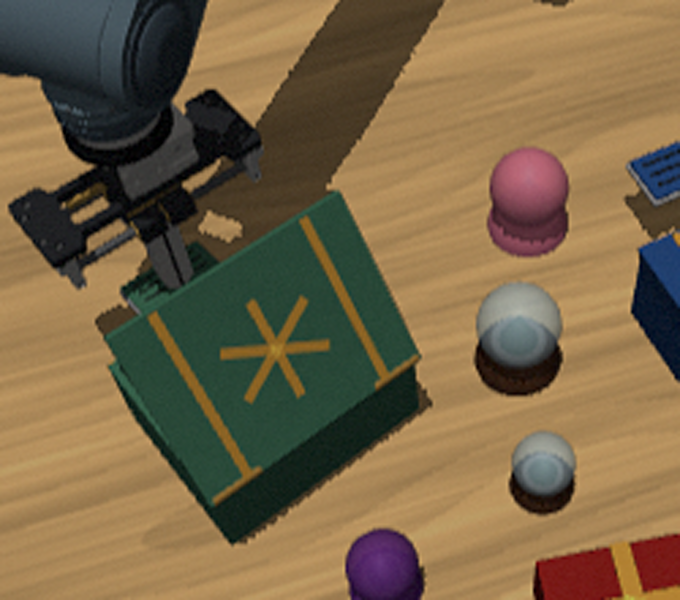

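The lid is only partly open, perhaps a third, and the hand is clear of it. The large globe is undisturbed at crop (518,335). The force is still only the spring's, so I'll continue to the stop.

>>> {"name": "apply_moves", "arguments": {"targets": [{"x": 0, "y": 0, "z": 2, "ax": 0, "ay": 0, "az": 0}, {"x": 0, "y": 0, "z": 2, "ax": 0, "ay": 0, "az": 0}, {"x": 0, "y": 0, "z": 1, "ax": 0, "ay": 0, "az": 0}, {"x": 0, "y": 0, "z": 1, "ax": 0, "ay": 0, "az": 0}, {"x": 0, "y": 0, "z": 1, "ax": 0, "ay": 0, "az": 0}]}}

```text
time: 7.95
position: [0.4766, -0.2455, 0.0263]
orientation: [-179.9, -0.0, 22.0]
force: [-13.0, 12.5, 41.6]
gripper_width: 0.006
```

Hard contact at 42 N, so I'll ease off a little and look.

>>> {"name": "apply_moves", "arguments": {"targets": [{"x": 0, "y": 0, "z": -1, "ax": 0, "ay": 0, "az": 0}, {"x": 0, "y": 0, "z": -1, "ax": 0, "ay": 0, "az": 0}, {"x": 0, "y": 0, "z": -1, "ax": 0, "ay": 0, "az": 0}, {"x": 0, "y": 0, "z": 0, "ax": 0, "ay": 0, "az": 0}, {"x": 0, "y": 0, "z": 0, "ax": 0, "ay": 0, "az": 0}]}}

```text
time: 8.57
position: [0.4764, -0.2454, 0.0268]
orientation: [-180.0, -0.1, 22.0]
force: [-5.0, 6.6, 18.8]
gripper_width: 0.006
```

Run:
```python
from workcell import readout,cams
import cv2,numpy as np
a=cams.camera("scene")["frame"][100:320,150:400]; b=cams.camera("top")["frame"][100:320,330:500]
cv2.imwrite("pics/open2.png",np.hstack([cv2.resize(a,(450,396)),cv2.resize(b,(306,396))])[:,:,::-1])
s=readout.get_state(); print(s["position"],s["force"],s["time"])
```

```text
[ 0.47637511 -0.24539773  0.02683827] [-4.47831937  7.33882014 20.16992746] 8.675
```

View pics/open2.png

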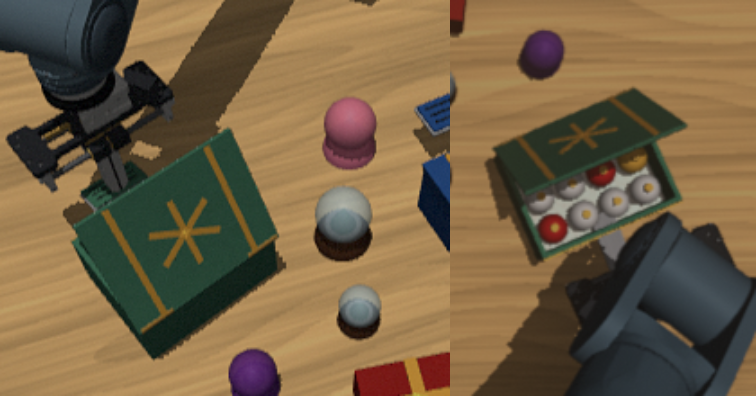

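The top view shows the lid standing at about 60° with the case's contents visible, and the scene view agrees. I'll check the angle by projecting the near lid corner.

Run:
```python
from h import *
t=np.load("pics/top0.npy",allow_pickle=True).item()
f=200/np.tan(np.radians(t["vfov"]/2));R=Ro.from_euler("xyz",t["orientation"],degrees=True).as_matrix()
a=np.radians(22);X=np.array([np.cos(a),np.sin(a),0]);Y=np.array([-np.sin(a),np.cos(a),0]);C=np.array([.603,-.195,.094])
def pr(P):
    d=(P-t["eye"])@R; return np.round([t["cx"]-f*d[0]/d[2],t["cy"]+f*d[1]/d[2]],1)
for th in(0,.7,.85,.95,1.05): print(th,[pr(C+X*(.073-.146*np.cos(th))+[0,0,.146*np.sin(th)]+s*Y*.093) for s in(-1,1)])
print("seen",[330+(685-450)/1.8,100+125/1.8],[330+(523-450)/1.8,100+193/1.8])
```

```text
0 [array([461.3, 210.5]), array([380.8, 245.5])]
0.7 [array([466.7, 190.2]), array([378.3, 228.5])]
0.85 [array([465.5, 181.8]), array([375.8, 220.7])]
0.95 [array([464.3, 175.6]), array([373.8, 214.8])]
1.05 [array([462.6, 169. ]), array([371.4, 208.4])]
seen [460.55555555555554, 169.44444444444446] [370.55555555555554, 207.22222222222223]
```

>>> {"name": "apply_moves", "arguments": {"targets": [{"x": 0, "y": 0, "z": 0, "ax": 0, "ay": 0, "az": 0}, {"x": 0, "y": 0, "z": 0, "ax": 0, "ay": 0, "az": 0}, {"x": 0, "y": 0, "z": 0, "ax": 0, "ay": 0, "az": 0}, {"x": 0, "y": 0, "z": 0, "ax": 0, "ay": 0, "az": 0}, {"x": 0, "y": 0, "z": 0, "ax": 0, "ay": 0, "az": 0}]}}

```text
time: 9.3
position: [0.4764, -0.2454, 0.0268]
orientation: [-180.0, -0.1, 22.0]
force: [-6.0, 5.7, 19.1]
gripper_width: 0.006
```

The lid measures 1.05 rad. One more hold, then a slow release at 2 mm per row.

>>> {"name": "apply_moves", "arguments": {"targets": [{"x": 0, "y": 0, "z": 0, "ax": 0, "ay": 0, "az": 0}, {"x": 0, "y": 0, "z": 0, "ax": 0, "ay": 0, "az": 0}, {"x": 0, "y": 0, "z": 0, "ax": 0, "ay": 0, "az": 0}, {"x": 0, "y": 0, "z": 0, "ax": 0, "ay": 0, "az": 0}, {"x": 0, "y": 0, "z": -1, "ax": 0, "ay": 0, "az": 0}]}}

```text
time: 9.93
position: [0.4762, -0.2454, 0.0271]
orientation: [180.0, -0.1, 22.0]
force: [-1.9, 3.8, 10.5]
gripper_width: 0.003
```

>>> {"name": "apply_moves", "arguments": {"targets": [{"x": 0, "y": 0, "z": -2, "ax": 0, "ay": 0, "az": 0}, {"x": 0, "y": 0, "z": -2, "ax": 0, "ay": 0, "az": 0}, {"x": 0, "y": 0, "z": -2, "ax": 0, "ay": 0, "az": 0}, {"x": 0, "y": 0, "z": -2, "ax": 0, "ay": 0, "az": 0}, {"x": 0, "y": 0, "z": -2, "ax": 0, "ay": 0, "az": 0}]}}

```text
time: 10.55
position: [0.4752, -0.2457, 0.036]
orientation: [-180.0, 0.0, 22.0]
force: [-3.6, 1.0, 7.4]
gripper_width: 0.005
```

>>> {"name": "apply_moves", "arguments": {"targets": [{"x": 0, "y": 0, "z": -2, "ax": 0, "ay": 0, "az": 0}, {"x": 0, "y": 0, "z": -2, "ax": 0, "ay": 0, "az": 0}, {"x": 0, "y": 0, "z": -2, "ax": 0, "ay": 0, "az": 0}, {"x": 0, "y": 0, "z": -2, "ax": 0, "ay": 0, "az": 0}, {"x": 0, "y": 0, "z": -2, "ax": 0, "ay": 0, "az": 0}]}}

```text
time: 11.18
position: [0.4749, -0.2457, 0.0459]
orientation: [-180.0, 0.1, 22.0]
force: [-4.1, 1.0, 6.1]
gripper_width: 0.007
```

>>> {"name": "apply_moves", "arguments": {"targets": [{"x": 0, "y": 0, "z": -2, "ax": 0, "ay": 0, "az": 0}, {"x": 0, "y": 0, "z": -2, "ax": 0, "ay": 0, "az": 0}, {"x": 0, "y": 0, "z": -2, "ax": 0, "ay": 0, "az": 0}, {"x": 0, "y": 0, "z": -2, "ax": 0, "ay": 0, "az": 0}, {"x": 0, "y": 0, "z": -1.5, "ax": 0, "ay": 0, "az": 0}]}}

```text
time: 11.8
position: [0.475, -0.2454, 0.0543]
orientation: [-180.0, 0.0, 22.0]
force: [1.2, -0.3, 0.3]
gripper_width: 0.004
```

The pedal is fully up with zero force. Now I'll clear the hand.

>>> {"name": "apply_moves", "arguments": {"targets": [{"x": 0, "y": 0, "z": -2, "ax": 0, "ay": 0, "az": 0}, {"x": 0, "y": 0, "z": -10, "ax": 0, "ay": 0, "az": 0}, {"x": -5, "y": 0, "z": -25, "ax": 0, "ay": 0, "az": 0}, {"x": -10, "y": 0, "z": -30, "ax": 0, "ay": 0, "az": 0}, {"x": -10, "y": 20, "z": -30, "ax": 0, "ay": 0, "az": 0}]}}

```text
time: 12.42
position: [0.459, -0.2729, 0.1528]
orientation: [-180.0, -0.0, 22.1]
force: [0.7, -0.4, 0.6]
gripper_width: 0.004
```

>>> {"name": "apply_moves", "arguments": {"targets": [{"x": 0, "y": 40, "z": 0, "ax": 0, "ay": 0, "az": 0}, {"x": 0, "y": 40, "z": 0, "ax": 0, "ay": 0, "az": 0}, {"x": 0, "y": 30, "z": 0, "ax": 0, "ay": 0, "az": 0}, {"x": 0, "y": 0, "z": 0, "ax": 0, "ay": 0, "az": 0}, {"x": 0, "y": 0, "z": 0, "ax": 0, "ay": 0, "az": 0}]}}

```text
time: 13.05
position: [0.5004, -0.3746, 0.1515]
orientation: [-180.0, 0.0, 22.0]
force: [0.1, -0.8, 0.7]
gripper_width: 0.005
```

Run:
```python
from workcell import readout,cams
import cv2,numpy as np
a=cams.camera("scene")["frame"]; b=cams.camera("top")["frame"]
cv2.imwrite("pics/end.png",np.vstack([a[80:340,100:520],b[60:320,140:560]])[:,:,::-1])
s=readout.get_state(); print(s["position"],s["force"],s["time"])
```

```text
[ 0.50039308 -0.37434006  0.15154728] [-0.66611544 -0.05806897  0.14161543] 13.15
```

View pics/end.png

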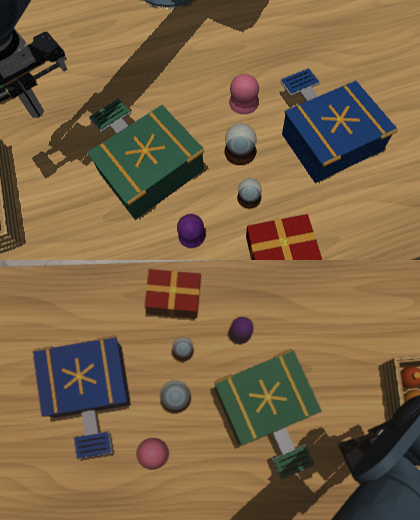

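The final picture shows the green lid shut, with its pedal up at scene crop (110,115). The blue case is shut, the globe is in place at (240,143), and the hand is clear.

```bash
python3 -c "
from workcell import env
print(env.sign_off())"
```

```text
the job is handed in; nothing more can be done
None
```

I opened the green case by pressing its pedal with closed fingers to the hard stop, then let it close slowly and handed the job in at about 13 s.

- **Open:** the lid corner projected in the top view matched 1.05 rad. The pedal stayed on its stop from about 8 s to 9.9 s.
- **Close:** I eased the pedal back up over about two seconds, and the force had fallen to zero by the time the hand lifted off.
- **End state:** the last pictures show the green lid shut, the blue case shut, the globe where it was, and the hand clear with no force on it.

Three checks disagreed or came out high:
- **Camera views:** the two views put the tread about 8 mm apart.
- **Fingertip height:** the camera and the contact force put the fingertip about level with the TCP, not 17 mm ahead of it as stated. I went by force and pictures instead.
- **Stop force:** the fingertips briefly pressed the pedal stop at about 42 N vertically, roughly 45 N with the sideways part. That is above the 40 N limit set for the arm and gripper body. I eased it to about 20 N at once. It was fingertip contact and well under the 120 N wrist limit, but I can't confirm how it is judged.

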